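# Heft the tins and load the full one into the gated magazine

## Task

One of the three look-alike steel tins on the left is full of hardware and the other two are empty: lift them to feel which is the heavy one. Pull up the spring plunger knob of the magazine to free its gate and slide the gate fully open; stand the full tin on the plate in front of the opening and push it into the lane until it is home against the back stop. Leave the gate open and the two empty tins standing on the bench about where they were, and do not disturb the cup, the wedge or the marker pen.

Things in the scene. Friction and masses are not known exactly. Their poses are not given: they have to be found in the camera images.
- tin_1: one of three identical plain round steel tins, lid fixed: body 68 mm across, lid 70 mm (top 16 mm), 66 mm tall, on the bench to the left. Origin: centre of underside, z up. Just one of the three (any, nothing shows outside) is full, 0.45 to 0.75 kg; the others are empty, about 0.11 kg. Grip across the body, fingertips some 17 mm above the bench, about 25 N.
- tin_2: one of three identical plain round steel tins, lid fixed: body 68 mm across, lid 70 mm (top 16 mm), 66 mm tall, on the bench to the left. Origin: centre of underside, z up. Just one of the three (any, nothing shows outside) is full, 0.45 to 0.75 kg; the others are empty, about 0.11 kg. Grip across the body, fingertips some 17 mm above the bench, about 25 N.
- tin_3: one of three identical plain round steel tins, lid fixed: body 68 mm across, lid 70 mm (top 16 mm), 66 mm tall, on the bench to the left. Origin: centre of underside, z up. Just one of the three (any, nothing shows outside) is full, 0.45 to 0.75 kg; the others are empty, about 0.11 kg. Grip across the body, fingertips some 17 mm above the bench, about 25 N.
- magazine: fixed aluminium push-in magazine on the right. Origin: on the bench, on the lane axis, under the gate plate; x along and into the lane (away from the robot), y left, z up. Base plate 8 mm thick, 120 mm wide, x=-110 to 105 mm. Lane: inner wall faces y=+-42 mm from x=8 mm, back stop face at x=88 mm. A guide rail, top z=50 mm, runs from the lane left to y=240 mm.
- gate (a joint): gate, steel plate 5 mm thick, 161 mm wide, across the lane mouth, z=10 to 56 mm; slides along the magazine's +y (left): 0 closed, 0.105 m fully open (mouth clear above 0.09); friction about 1.5 N, stays where left. Locked at 0 (2 mm play) while the plunger is down.
- plunger (a joint): spring plunger on the gate, pulls straight up: 0 down in its hole, 0.013 m fully up; pin clear of the hole above 0.009. Spring 4 N at the start, 8 N fully up. Hold it up while the gate starts to slide (first 15 mm); after that it may rest on the rail.
- plunger_knob (a point): middle of the black plunger knob, 26 mm across, grip part 18 mm tall, top 11 mm above this point; moves with gate and plunger. Plunger down and gate closed: x=21, y=95, z=94 mm of the magazine. Below it an 18 mm wide brass boss; pinch with about 40 N; the gate's flange lies 38 mm below this point. Axes as the magazine's.
- lane_home (a point): centre of the tin's underside when home against the back stop: x=54, y=0, z=8 mm of the magazine, same axes. Strips over the lane (z=79 to 83 mm, from x=8 mm) leave a 54 mm slot (y=+-27 mm): no tin goes in from above, but closed fingers, tips at about z=30 mm, can travel in the slot while pushing.
- apron (a point): point on the apron (base plate before the gate, top z=8 mm, x=-110 to -3 mm) where the centre of the tin's underside can stand before the push: x=-60, y=0, z=8 mm of the magazine; axes as the magazine's.
- cup: fragile white slip-cast cup, 63 mm in diameter, 76 mm tall, at the robot's right, bystander. Origin: centre of its underside.
- wedge: wooden wedge 85 x 28 x 22 mm behind the work, bystander. Origin: centre of its underside.
- marker_pen: marker pen 133 mm long, 15 mm thick, lying near the robot, bystander. Origin: centre of its underside.

How it is judged (in metres and radians):
On the way, in this order (a step that is already met when the one before it is completed fails the run):
1. a tin is lifted clear of the bench (height (world z) of any of tin_1, tin_2, tin_3 above 0.025 m), for 0.1 s.
2. a tin stands upright on the apron with the gate open (((x of tin_1 in the frame of magazine between -0.11 and -0.02 m and y of tin_1 in the frame of lane_home between -0.05 and 0.05 m and height (world z) of tin_1 below 0.014 m and angle between tin_1's own z axis and vertical below 0.15 rad and value of joint gate above 0.09 m) or (x of tin_2 in the frame of magazine between -0.11 and -0.02 m and y of tin_2 in the frame of lane_home between -0.05 and 0.05 m and height (world z) of tin_2 below 0.014 m and angle between tin_2's own z axis and vertical below 0.15 rad and value of joint gate above 0.09 m) or (x of tin_3 in the frame of magazine between -0.11 and -0.02 m and y of tin_3 in the frame of lane_home between -0.05 and 0.05 m and height (world z) of tin_3 below 0.014 m and angle between tin_3's own z axis and vertical below 0.15 rad and value of joint gate above 0.09 m))), for 0.1 s.
At the end, for the whole second after the job is handed in: The full tin (it weighs on the magazine with more than 3 N) stands upright and at rest in the lane within 10 mm of the back stop, the gate is open by more than 85 mm, and the two empty tins stand upright on the bench within 80 mm of where they were (value of joint gate above 0.085 m and (((x of tin_1 in the frame of magazine between 0.044 and 0.062 m and y of tin_1 in the frame of lane_home between -0.012 and 0.012 m and height (world z) of tin_1 below 0.013 m and contact force between tin_1 and magazine above 3 N and (angle between tin_1's own z axis and vertical below 0.1 rad and linear speed of tin_1 below 0.02 m/s)) and (height (world z) of tin_2 between -0.004 and 0.004 m and distance of tin_2 from where it was at the start of the episode below 0.08 m and (angle between tin_2's own z axis and vertical below 0.1 rad and linear speed of tin_2 below 0.02 m/s)) and (height (world z) of tin_3 between -0.004 and 0.004 m and distance of tin_3 from where it was at the start of the episode below 0.08 m and (angle between tin_3's own z axis and vertical below 0.1 rad and linear speed of tin_3 below 0.02 m/s))) or ((x of tin_2 in the frame of magazine between 0.044 and 0.062 m and y of tin_2 in the frame of lane_home between -0.012 and 0.012 m and height (world z) of tin_2 below 0.013 m and contact force between tin_2 and magazine above 3 N and (angle between tin_2's own z axis and vertical below 0.1 rad and linear speed of tin_2 below 0.02 m/s)) and (height (world z) of tin_1 between -0.004 and 0.004 m and distance of tin_1 from where it was at the start of the episode below 0.08 m and (angle between tin_1's own z axis and vertical below 0.1 rad and linear speed of tin_1 below 0.02 m/s)) and (height (world z) of tin_3 between -0.004 and 0.004 m and distance of tin_3 from where it was at the start of the episode below 0.08 m and (angle between tin_3's own z axis and vertical below 0.1 rad and linear speed of tin_3 below 0.02 m/s))) or ((x of tin_3 in the frame of magazine between 0.044 and 0.062 m and y of tin_3 in the frame of lane_home between -0.012 and 0.012 m and height (world z) of tin_3 below 0.013 m and contact force between tin_3 and magazine above 3 N and (angle between tin_3's own z axis and vertical below 0.1 rad and linear speed of tin_3 below 0.02 m/s)) and (height (world z) of tin_1 between -0.004 and 0.004 m and distance of tin_1 from where it was at the start of the episode below 0.08 m and (angle between tin_1's own z axis and vertical below 0.1 rad and linear speed of tin_1 below 0.02 m/s)) and (height (world z) of tin_2 between -0.004 and 0.004 m and distance of tin_2 from where it was at the start of the episode below 0.08 m and (angle between tin_2's own z axis and vertical below 0.1 rad and linear speed of tin_2 below 0.02 m/s))))); the robot touches nothing.
It fails at once if the cup is shifted by more than 25 mm or tipped (distance of cup from where it was at the start of the episode above 0.025 m or angle between cup's own z axis and vertical above 0.3 rad).
It fails at once if the wedge is shifted by more than 25 mm (distance of wedge from where it was at the start of the episode above 0.025 m).
It fails at once if the marker pen is shifted by more than 30 mm (distance of marker_pen from where it was at the start of the episode above 0.03 m).
It also fails if it takes over 72 s, if anything falls off the work surface, if the arm or the gripper's body presses on something with over 40 N, if the wrist force passes 120 N, or if a joint passes its speed limit or range.

## Robot

A 7-joint arm with a two-finger parallel gripper is mounted at the origin on a cart in front of the work surface, level with it; the furniture and walls round the work are solid. World frame = base frame: x ahead of the robot, y to its left, z up, the work surface at z = 0. Lengths are in mm, angles in degrees, forces in N, time in s.
With the tool pointing down it reaches from about 350 to 900 mm from the base axis. Payload 7.2 kg.
Tool frame: the origin (TCP) lies on the centre line of the jaws, within the pads' length; the fingertips stand r.tip_extent ahead of it and the grasp point (between the pads) lies 11 mm behind it (r.tip_extent is the distance from the TCP to the fingertips, in mm); z points along the fingers, y is the line along which they close (so a half turn about z gives the same grasp; the last joint's range is limited). The gripper opens to 88 mm and grips with 3 to 60 N. Pads are 20 mm wide; open, the fingers measure 115 mm over their backs; the gripper's body (75 mm by 178 mm) begins 61 mm behind the grasp point.
Start: joints at [61.753, 23.554, -0.728, 91.456, 0.321, 64.991, -4.71], TCP at [257.576, -569.459, 230.653] pointing down, gripper open.
Joint ranges: [-169.25, 169.25], [-16.82, 113.86], [-84.01, 82.57], [7.8, 145.47], [-59.2, 239.2], [7.22, 106.19], [-163.78, 163.78]. Speed limits (degrees/s): [136.94, 136.94, 172.46, 172.46, 180, 180, 180].

## Interface

Orientations are given as a 3x3 rotation matrix whose columns are the frame's x, y, z axes.
In Python, from plant import telemetry, imaging, r gives the robot as it stands. The module is installed in compiled form; this text tells all that it offers.
- The arm moves only by the tool apply_moves, never from a script. Its argument "moves" is a list that holds one entry, the list of rows, each a list of 5 numbers: the opening, from 0 (shut) to 1 (fully open), then the shift along the tool's x, y, z in m, then the turn about the tool's z in degrees. A call has 1 to 5 rows; each row shifts and turns the commanded pose from where the row before left it, along the tool's axes as they then stand; what a row does not reach is not made up. A row lasts 1/10 s, in which the tool goes at most 50 mm and 8.59 degrees, less where a joint would pass 70% of its speed; a pose out of reach is approached as far as the arm can. A call is refused whole if a number of a shift passes 0.05 or a number of a turn 8.59, either way. A call with a gripper value outside its range is refused whole. The fingers move at their own pace and stop on an object; "newtons" is the grip in N (left out, the last holds). Time passes only in rows, so rows that do not move let the fingers close. It gives the time, the measured TCP pose, the force, the opening and the grip force at its end, in the units of the state.
- telemetry.sense(): the state, without advancing time (a new reading comes with each control period).
- imaging.get_image(name): name is "side" or "top"; returns a dict with "frame" (420x560x3 uint8, red, green, blue), "fov_y" (degrees; the focal length in pixels is half the picture's height over the tangent of half this angle, whatever the lens; pixels are square), "cx", "cy" (the principal point, pixels), "position" and "attitude" of the camera in the world. Camera axes: x right, y down, z forward; pixel columns grow to the right and rows downward; lengths in mm; the calibration is good to about 2 mm. A picture is of the moment at which its call begins. There is no depth.
- r.close_job(): hands the job in; it is judged then, once.
Trained networks look in a picture, given as the dict that the camera call returned (one of the last four; its "shot" number tells which), for a name from the list of things; names that differ only in an ending like _2 or _b are one class to them, and where a whole thing is asked for, a point or a joint stands for the part that bears it (a point fixed in the world has none). Each returns a list of dicts, best first, with "confidence" (0 to 1); they miss things now and then, are a little off and sometimes report something else, mostly with a low value. They report only what shows in the picture. A call takes as long as a camera call.
- imaging.spot_in(name, picture): "box" ([left, top, right, bottom] in pixels, round what is visible of it).
The state is a dict: "time": time; "joint_pos": joint angles; "dq": joint speeds; "joint_torque": joint torques, N m; "tcp_pos": TCP position; "orientation": TCP orientation; "force": force on the tool from outside, world axes, zero at the start; "torque": the same for the moment, N m; "finger_gap": finger opening in mm; "finger_force": force on a finger pad.
Only numpy, scipy, OpenCV 4.12 (cv2) and the standard library are available. Lean on these libraries where they do the work, as an engineer would, in place of code of your own. Each camera call takes 0.05 s, during which the arm holds its last target. There are 200 camera calls.

## Working session

There is one attempt and no reset: what is moved stays moved. The work goes in short steps, Python scripts to look and compute and a tool call to move; the robot and the scene stay as the last step left them, time stands still between calls to the robot, and variables do not carry over. Pictures are saved under pics/ and viewed, at most 10 in all, crops included, and the job is handed in when it is done.

Besides the shell and the picture viewer there is one more tool, called after "Request:" in YAML: its name, and indented under it one key for each argument. apply_moves: Moves the arm, as the interface text tells. Its arguments: {"type":"object","properties":{"moves":{"type":"array","items":{"type":"array","items":{"type":"array","items":{"type":"number"}}}},"newtons":{"type":"number"}},"required":["moves"]}

```bash
mkdir -p pics; cat > h.py <<'E'
import numpy as np, cv2
from plant import telemetry, imaging, r
def shot(n,save=None):
    p=imaging.get_image(n)
    if save: cv2.imwrite('pics/'+save,p['frame'][:,:,::-1])
    return p
def foc(p): return p['frame'].shape[0]/2/np.tan(np.radians(p['fov_y'])/2)
def ray(p,u,v):
    f=foc(p); d=np.array(p['attitude'])@np.array([(u-p['cx'])/f,(v-p['cy'])/f,1]); return np.array(p['position']),d
def at_z(p,u,v,z):
    o,d=ray(p,u,v); return o+d*(z-o[2])/d[2]
def proj(p,X):
    c=np.array(p['attitude']).T@(np.array(X,float)-np.array(p['position'])); f=foc(p)
    return c[:2]/c[2]*f+[p['cx'],p['cy']]
E
python3 - <<'E'
from h import *
s=telemetry.sense(); print(s,r.tip_extent)
for n in('side','top'):
    p=shot(n,n+'0.png'); print(n,p['fov_y'],p['cx'],p['cy'],p['position'],p['attitude'])
    for o in('tin_1','magazine','gate','plunger_knob','cup','wedge','marker_pen'):
        for d in imaging.spot_in(o,p)[:4]: print(o,np.round(d['box']),round(d['confidence'],2))
E
```

```text
{'time': 0.0, 'joint_pos': array([61.75387596, 23.5993973 , -0.72950387, 91.50341118,  0.32154519,
       64.98999861, -4.70836188]), 'dq': array([-0.05314627,  0.01547392,  0.02370541,  0.11946202,  0.04873236,
       -0.08006085,  0.02585048]), 'joint_torque': array([-8.67427552e-04, -5.87952232e+01,  6.42043166e-01, -2.91082978e+01,
       -5.36979188e-02,  1.81109336e-02,  1.50829605e-04]), 'tcp_pos': array([ 257.34836113, -569.02237361,  229.82025838]), 'orientation': array([[ 9.11096540e-01,  4.12192338e-01, -7.55984530e-04],
       [ 4.12193015e-01, -9.11095484e-01,  1.39200127e-03],
       [-1.15001833e-04, -1.57985908e-03, -9.99998745e-01]]), 'force': array([-0.66730639,  0.20334552,  0.01255407]), 'torque': array([-0.01154037,  0.03641314,  0.02657012]), 'finger_force': 0.0, 'finger_gap': 88.09687938437129} 8.0
side 50.98538286240146 277.40159434208283 210.2523570257014 [160.90633739 823.17493431 741.61857277] [[-0.89640697 -0.26745427  0.35344414]
 [-0.44314262  0.52479158 -0.72678637]
 [ 0.00889761 -0.80812252 -0.58894721]]
tin_1 [261. 265. 298. 308.] 0.9
tin_1 [229. 322.
[... 225 characters left out ...]
cup [224. 164. 334. 249.] 0.21
marker_pen [310. 246. 341. 284.] 0.55
top 45.09591647318723 270.7709761363774 207.8987912095739 [ 413.43097396   -9.47704745 1360.09242123] [[ 0.00470436 -0.99215977  0.1248874 ]
 [-0.99991465 -0.00314498  0.01268054]
 [-0.01218835 -0.12493639 -0.99208989]]
tin_1 [169. 188. 200. 221.] 0.93
tin_1 [114. 248. 145. 273.] 0.9
tin_1 [179. 237. 210. 266.] 0.67
magazine [234. 166. 348. 256.] 0.64
gate [280. 187. 337. 216.] 0.83
gate [228. 139. 254. 165.] 0.58
gate [229. 168. 348. 258.] 0.25
plunger_knob [178. 241. 211. 268.] 0.53
plunger_knob [289. 185. 292. 198.] 0.45
cup [399. 260. 429. 284.] 0.89
wedge [232. 138. 257. 166.] 0.87
marker_pen [224. 268. 273. 279.] 0.57
```

```bash
python3 - <<'E'
import cv2
a=cv2.imread('pics/top0.png')[120:300,100:440]; cv2.imwrite('pics/topc.png',cv2.resize(a,None,fx=2.35,fy=2.35,interpolation=3))
a=cv2.imread('pics/side0.png')[150:380,180:400]; cv2.imwrite('pics/sidec.png',cv2.resize(a,None,fx=2.6,fy=2.6,interpolation=3))
E
```

```text
(no output)
```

View pics/topc.png

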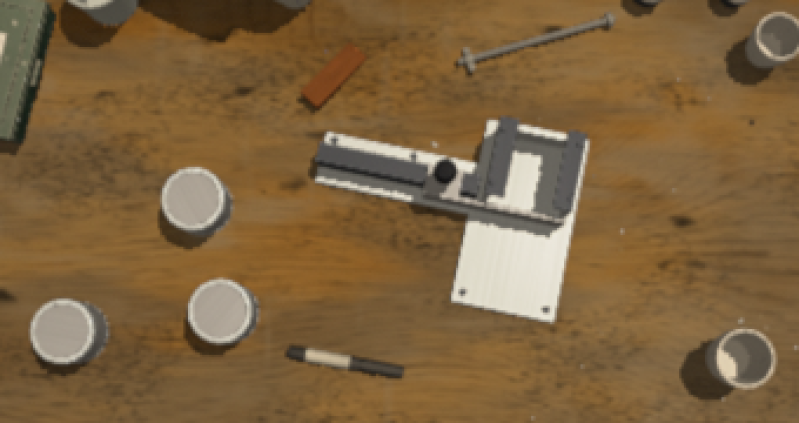

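View pics/sidec.png

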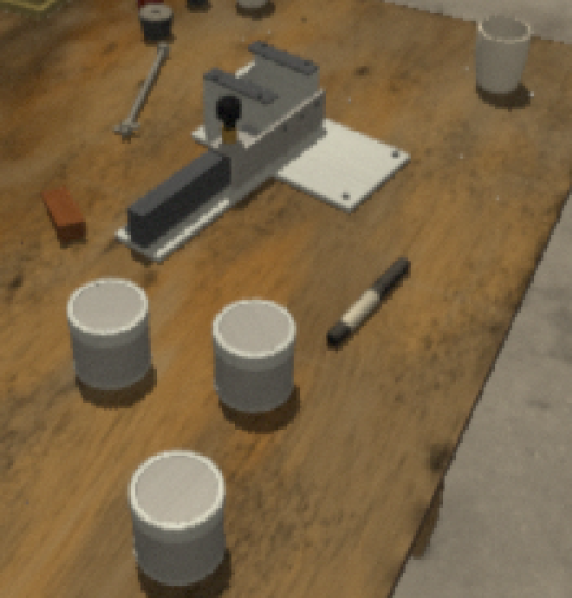

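The top picture shows three tins with lids at crop (194,200), (63,331) and (222,312), the knob at (445,170), and the apron's near corners at (452,301) and (553,321). The pen lies at (345,362) between the robot and the magazine, and the cup is far right. The side view agrees.

```bash
python3 - <<'E'
from h import *
from scipy.optimize import least_squares
T=shot('top');S=shot('side')
t=lambda x,y:(100+x/2.35-.29,120+y/2.35-.29); s=lambda x,y:(180+x/2.6-.3,150+y/2.6-.3)
def tri(a,b):
    o1,d1=ray(T,*a);o2,d2=ray(S,*b)
    A=np.c_[d1,-d2];k=np.linalg.lstsq(A,o2-o1,rcond=None)[0];p,q=o1+k[0]*d1,o2+k[1]*d2
    return (p+q)/2,np.linalg.norm(p-q)
for n,a,b in(('A',(194,200),(108,307)),('B',(222,312),(254,329)),('C',(63,331),(177,491)),('knob',(445,170),(229,108))):
    print(n,at_z(T,*t(*a),66 if n!='knob' else 105).round(1),at_z(S,*s(*b),66 if n!='knob' else 94).round(1),tri(t(*a),s(*b)))
C=[(452,301,-110,60,8),(553,321,-110,-60,8),(588,140,105,-60,8),(487,120,105,60,8),(445,170,21,95,103)]
# side: near-right corner(408,157) near-left(348,209)
D=[(410,157,-110,-60,8),(348,209,-110,60,8),(229,106,21,95,97)]
def M(q,X): c,si=np.cos(q[2]),np.sin(q[2]);return [q[0]+c*X[0]-si*X[1],q[1]+si*X[0]+c*X[1],X[2]]
def res(q): return np.r_[[proj(T,M(q,c[2:]))-t(*c[:2]) for c in C],[proj(S,M(q,c[2:]))-s(*c[:2]) for c in D]].ravel()
q=least_squares(res,[550,-100,0]).x
print(q,np.degrees(q[2]),res(q).round(1).reshape(-1,2).tolist())
for n,X in(('knob',(21,95,94)),('knobopen',(21,200,94)),('apron',(-60,0,8)),('home',(54,0,8)),('rail end',(0,240,50))): print(n,np.round(M(q,X),1))
for n in 'cup','marker_pen','wedge':
    d=imaging.spot_in(n,T)[0]['box']; print(n,at_z(T,(d[0]+d[2])/2,(d[1]+d[3])/2,{'cup':76}.get(n,15)).round())
# refine lids
g=cv2.cvtColor(T['frame'],7); 
c=cv2.HoughCircles(cv2.resize(g,None,fx=4,fy=4,interpolation=2),3,1,100,param1=80,param2=25,minRadius=48,maxRadius=66)
for x,y,rr in c[0]:
    u,v=(x+.5)/4-.5,(y+.5)/4-.5
    print(u.round(1),v.round(1),rr/4,at_z(T,u,v,66).round(1))
E
```

```text
A [583.6 236.   66. ] [581.3 238.8  66. ] (array([583.57571415, 236.37200947,  63.10364494]), np.float64(0.9848467183938249))
B [460.9 202.3  66. ] [459.1 206.4  66. ] (array([460.95193792, 202.8660128 ,  62.06142979]), np.float64(0.209900682793697))
C [439.6 374.9  66. ] [435.9 377.6  66. ] (array([438.56567057, 375.52097025,  62.3902261 ]), np.float64(2.368037272272456))
knob [611.7 -39.2 105. ] [610.3 -41.2  94. ] (array([611.65538998, -40.08766901,  94.57620784]), np.float64(3.529620641362968))
[ 5.71779017e+02 -1.27753709e+02 -2.00191631e-01] -11.470135563402193 [[-0.9, 0.3], [0.4, 0.9], [0.4, -0.1], [-0.1, -0.4], [-0.2, 0.3], [-0.1, -1.0], [0.1, -0.4], [-0.7, 0.2]]
knob [611.3 -38.8  94. ]
knobopen [632.1  64.1  94. ]
apron [ 513.  -115.8    8. ]
home [ 624.7 -138.5    8. ]
rail end [619.5 107.5  50. ]
cup [ 412. -355.   76.]
marker_pen [410.  68.  15.]
wedge [737.  91.  15.]
181.5 204.2 13.3 [585.1 238.1  66. ]
417.2 272.2 12.675 [ 413.5 -364.2   66. ]
193.5 252.0 13.825 [462.1 204.   66. ]
67.0 215.0 13.95 [556.1 534.2  66. ]
126.5 260.8 14.1 [439.1 375.   66. ]
138.2 109.0 14.125 [839.7 359.9  66. ]
```

Request:
apply_moves:
  moves:
    - [[1,0,0,0,-7.74],[1,0,0,0,-7.74],[1,0,0,0,-7.74],[1,0,0,0,-7.74],[1,0,0,0,-7.74]]

```text
time: 1.55
tcp_pos: [257.6, -569.5, 230.7]
orientation: [[0.448, 0.894, 0.0], [0.894, -0.448, -0.0], [-0.0, 0.0, -1.0]]
force: [-0.6, -0.9, 0.5]
finger_gap: 87.9
finger_force: 0.0
```

Request:
apply_moves:
  moves:
    - [[1,0,0,0,-7.74],[1,0,0,0,-7.74],[0.6,0.039,0.016,0,0],[0.6,0.039,0.016,0,0],[0.6,0.039,0.016,0,0]]

```text
time: 2.05
tcp_pos: [328.3, -463.3, 230.6]
orientation: [[0.2, 0.98, 0.0], [0.98, -0.2, 0.0], [0.0, 0.0, -1.0]]
force: [0.8, -0.3, 0.9]
finger_gap: 67.3
finger_force: 0.0
```

Request:
apply_moves:
  moves:
    - [[0.6,0.039,0.016,0,0],[0.6,0.039,0.016,0,0],[0.6,0.039,0.016,0,0],[0.6,0.039,0.016,0,0],[0.6,0.039,0.016,0,0]]

```text
time: 2.55
tcp_pos: [445.8, -287.8, 230.9]
orientation: [[0.199, 0.98, 0.0], [0.98, -0.199, -0.0], [-0.0, 0.001, -1.0]]
force: [0.7, 0.2, 1.0]
finger_gap: 52.5
finger_force: 0.0
```

Request:
apply_moves:
  moves:
    - [[0.6,0.039,0.016,0,0],[0.6,0.039,0.016,0,0],[0.6,0.039,0.016,0,0],[0.6,0.039,0.016,0,0],[0.6,0.039,0.016,0,0]]

```text
time: 3.05
tcp_pos: [563.1, -112.7, 230.8]
orientation: [[0.199, 0.98, 0.0], [0.98, -0.199, -0.0], [-0.0, 0.0, -1.0]]
force: [0.1, -0.6, -0.4]
finger_gap: 52.5
finger_force: 0.0
```

```bash
cat >> h.py <<'E'
Q=np.array([571.8,-127.75]); R=np.array([[.980,-.1989],[.1989,.980]]).T # rows: mag x, mag y
mag=lambda p:np.array([.980*(p[0]-Q[0])-.1989*(p[1]-Q[1]),.1989*(p[0]-Q[0])+.980*(p[1]-Q[1])])
def st():
    s=telemetry.sense(); o=s['orientation']
    print(round(s['time'],2),'tcp',s['tcp_pos'].round(1),'mag',mag(s['tcp_pos']).round(1),'yaw',np.degrees(np.arctan2(o[1,0],o[0,0])).round(1),'tilt',o[:,2].round(3),'F',s['force'].round(2),'gap',round(s['finger_gap'],1),'ff',round(s['finger_force'],1)); return s
E
python3 -c "
from h import *
st()"
```

```text
3.05 tcp [ 563.1 -112.7  230.8] mag [-11.5  13. ] yaw 78.5 tilt [ 0. -0. -1.] F [ 0.14 -0.58 -0.36] gap 52.5 ff 0.0
```

Request:
apply_moves:
  moves:
    - [[0.6,0.041,0.016,0,0],[0.6,0.041,0.0165,0,0],[0.6,0,0,0.04,0],[0.6,0,0,0.04,0],[0.6,0,0,0,0]]

```text
time: 3.55
tcp_pos: [607.1, -40.1, 145.6]
orientation: [[0.198, 0.98, -0.009], [0.98, -0.198, 0.0], [-0.002, -0.009, -1.0]]
force: [-1.0, -0.5, 0.7]
finger_gap: 52.9
finger_force: 0.0
```

```bash
python3 - <<'E'
from h import *
st()
T=shot('top');S=shot('side')
a=cv2.resize(T['frame'][150:260,210:360],None,fx=4,fy=4,interpolation=2);b=cv2.resize(S['frame'][130:240,210:320],None,fx=4,fy=4,interpolation=2)[:,:200+0+240]
cv2.imwrite('pics/k1.png',cv2.resize(np.hstack([a,b]),None,fx=.75,fy=.75)[:,:,::-1])
E
```

```text
3.55 tcp [607.1 -40.1 145.6] mag [17.2 93. ] yaw 78.6 tilt [-0.009  0.    -1.   ] F [-1.02 -0.54  0.67] gap 52.9 ff 0.0
```

View pics/k1.png

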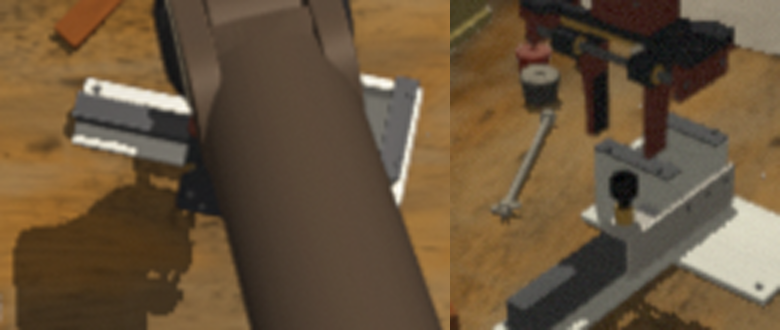

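```bash
python3 - <<'E'
from h import *
s=st()
S=shot('side')
p=s['tcp_pos']; o=s['orientation']
for k in(-26-7,0,33): print(proj(S,p+o@[0,k,8]))
print(proj(S,[611.3,-38.8,94]),proj(S,[611.3,-38.8,105]))
E
```

```text
3.65 tcp [610.4 -40.2 151. ] mag [20.4 93.4] yaw 78.5 tilt [-0.001  0.    -1.   ] F [-0.04 -1.06  0.07] gap 52.8 ff 0.0
[277.57617108 179.86267552]
[267.49126851 175.62869336]
[257.68978274 171.51369914]
[267.01620022 191.58697776] [266.99536994 188.10948897]
```

The side view shows open fingers straddling the line above the knob (knob at pixel 268,192; fingertips at 259,174 and 279,182), so they are aligned. I'll descend and pinch.

Request:
apply_moves:
  moves:
    - [[0.6,0.0015,0.0005,0.02,0],[0.6,0,0,0.02,0],[0.6,0,0,0.02,0],[0.6,0,0,0.008,0],[0.6,0,0,0,0]]

```text
time: 4.2
tcp_pos: [611.7, -39.1, 83.5]
orientation: [[0.2, 0.98, 0.001], [0.98, -0.2, -0.0], [0.0, 0.001, -1.0]]
force: [0.6, 0.3, 0.6]
finger_gap: 52.8
finger_force: 0.0
```

Request:
apply_moves:
  moves:
    - [[0,0,0,0,0],[0,0,0,0,0],[0,0,0,0,0],[0,0,0,0,0],[0,0,0,0,0]]
  newtons: 40

```text
time: 4.7
tcp_pos: [612.3, -38.9, 83.5]
orientation: [[0.199, 0.98, 0.002], [0.98, -0.199, -0.0], [0.0, 0.002, -1.0]]
force: [1.4, -0.6, 2.1]
finger_gap: 24.8
finger_force: 40.0
```

Request:
apply_moves:
  moves:
    - [[0,0,0,-0.005,0],[0,0,0,-0.005,0],[0,0,0,-0.003,0],[0,0,0,0,0]]

```text
time: 5.1
tcp_pos: [612.2, -38.9, 95.5]
orientation: [[0.199, 0.98, 0.002], [0.98, -0.199, 0.0], [0.001, 0.002, -1.0]]
force: [6.4, -1.2, -8.8]
finger_gap: 25.4
finger_force: 40.0
```

Request:
apply_moves:
  moves:
    - [[0,0.01,0,0,0],[0,0.015,0,0,0],[0,0.02,0,0,0],[0,0.02,0,0,0],[0,0.02,0,0,0]]

```text
time: 5.6
tcp_pos: [629.3, 43.3, 94.9]
orientation: [[0.201, 0.98, 0.001], [0.98, -0.201, -0.002], [-0.001, 0.002, -1.0]]
force: [7.3, -4.3, -8.9]
finger_gap: 24.6
finger_force: 40.0
```

Request:
apply_moves:
  moves:
    - [[0,0.015,0,0,0],[0,0.006,0,0,0],[0,0,0,0,0],[0,0,0,0,0]]

```text
time: 6.0
tcp_pos: [633.6, 63.9, 94.9]
orientation: [[0.2, 0.98, 0.002], [0.98, -0.2, -0.001], [-0.001, 0.002, -1.0]]
force: [7.4, -2.0, -8.2]
finger_gap: 24.7
finger_force: 40.0
```

Request:
apply_moves:
  moves:
    - [[0.7,0,0,0,0],[0.7,0,0,0,0],[0.7,0,0,0,0],[0.7,0,0,-0.04,0],[0.7,0,0,-0.04,0]]

```text
time: 6.5
tcp_pos: [631.1, 65.3, 175.5]
orientation: [[0.198, 0.98, -0.004], [0.98, -0.198, 0.0], [-0.001, -0.004, -1.0]]
force: [0.6, -0.2, 0.7]
finger_gap: 60.2
finger_force: 0.0
```

Request:
apply_moves:
  moves:
    - [[1,0.04,-0.02,0,0],[1,0.04,-0.021,0,0],[1,0.04,-0.021,0,0],[1,0.04,-0.021,0,0],[1,0,0,0,0]]

```text
time: 7.0
tcp_pos: [579.0, 247.1, 176.4]
orientation: [[0.189, 0.982, -0.001], [0.982, -0.189, 0.005], [0.004, -0.002, -1.0]]
force: [-0.5, 0.9, 1.3]
finger_gap: 87.9
finger_force: 0.0
```

```bash
python3 - <<'E'
from h import *
s=st()
T=shot('top');S=shot('side')
st()
a=cv2.resize(T['frame'][150:290,100:300],None,fx=3,fy=3,interpolation=2);b=cv2.resize(S['frame'][150:390,170:310],None,fx=3,fy=3,interpolation=2)
b=cv2.resize(b,(245,420))
cv2.imwrite('pics/k2.png',cv2.resize(np.hstack([a,b]),None,fx=.94,fy=.94)[:,:,::-1])
p=s['tcp_pos'];print(proj(S,[583.5,237,66]),[proj(S,np.r_[583.5,237,0]+s['orientation']@[0,k,-25]*1.0).round(1) for k in(-44,44)])
for n,P in('T',T),('S',S):
    for o in('tin_1','gate','plunger_knob'):
        for d in imaging.spot_in(o,P)[:3]: print(n,o,np.round(d['box']),round(d['confidence'],2))
E
```

```text
7.0 tcp [579.  247.1 176.4] mag [-67.5 368.8] yaw 79.1 tilt [-0.001  0.005 -1.   ] F [-0.48  0.85  1.32] gap 87.9 ff 0.0
7.1 tcp [581.9 240.  175.8] mag [-63.2 362.4] yaw 78.7 tilt [-0. -0. -1.] F [-0.18 -2.19  0.12] gap 87.8 ff 0.0
[220.8076415  266.96859385] [array([236.6, 288.9]), array([208. , 271.9])]
T tin_1 [110. 248. 147. 276.] 0.96
T tin_1 [235. 167. 350. 254.] 0.67
T tin_1 [177. 188. 201. 216.] 0.56
T gate [240. 178. 298. 210.] 0.96
T plunger_knob [246. 178. 253. 188.] 0.68
S tin_1 [228. 325. 270. 374.] 0.84
S tin_1 [208. 256. 236. 300.] 0.72
S tin_1 [263. 263. 294. 308.] 0.64
S gate [243. 200. 285. 243.] 0.57
```

View pics/k2.png

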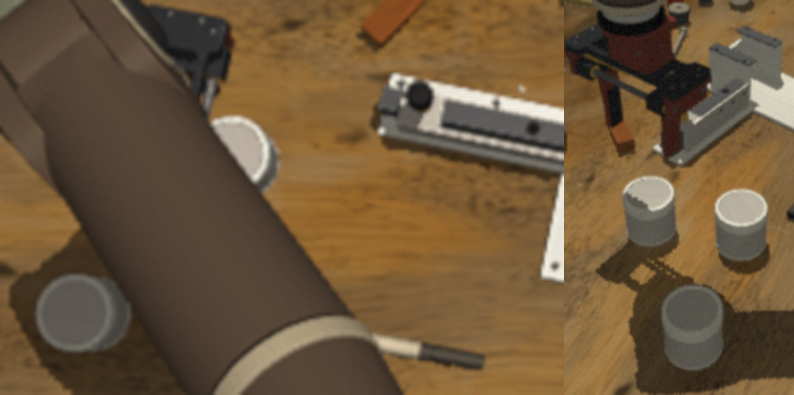

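The gate stands open with the knob at the rail's far end. The gripper is above tin A, whose lid is at (649,195) in the side crop, and all three tins are still standing.

Request:
apply_moves:
  moves:
    - [[1,-0.0025,0.002,0.02,0],[1,0,0,0.02,0],[1,0,0,0.015,0],[1,0,0,0,0],[1,0,0,0,0]]

```text
time: 7.9
tcp_pos: [584.5, 235.5, 120.8]
orientation: [[0.199, 0.98, -0.0], [0.98, -0.199, 0.0], [-0.0, -0.0, -1.0]]
force: [1.0, -0.1, -0.7]
finger_gap: 87.9
finger_force: 0.0
```

Request:
apply_moves:
  moves:
    - [[1,0.001,-0.001,0.02,0],[1,0,0,0.02,0],[1,0,0,0.01,0],[1,0,0,0.01,0],[1,0,0,0,0]]

```text
time: 8.4
tcp_pos: [583.3, 236.6, 60.0]
orientation: [[0.199, 0.98, -0.001], [0.98, -0.199, -0.001], [-0.001, -0.001, -1.0]]
force: [-0.1, 0.4, 0.6]
finger_gap: 87.6
finger_force: 0.0
```

Request:
apply_moves:
  moves:
    - [[1,0,0,0.02,0],[1,0,0,0.016,0],[1,0,0,0,0],[0.6,0,0,0,0],[0.6,0,0,0,0]]
  newtons: 25

```text
time: 8.9
tcp_pos: [584.1, 237.2, 25.5]
orientation: [[0.199, 0.98, 0.001], [0.98, -0.199, 0.001], [0.001, 0.001, -1.0]]
force: [-0.3, 0.1, 0.1]
finger_gap: 75.3
finger_force: 0.0
```

Request:
apply_moves:
  moves:
    - [[0.6,0,0,0,0],[0.6,0,0,0,0],[0.6,0,0,-0.015,0],[0.6,0,0,-0.02,0],[0.6,0,0,0,0]]

```text
time: 9.4
tcp_pos: [584.5, 237.5, 62.3]
orientation: [[0.199, 0.98, 0.003], [0.98, -0.199, 0.001], [0.002, 0.002, -1.0]]
force: [0.1, 0.3, -6.1]
finger_gap: 68.6
finger_force: 25.0
```

Request:
apply_moves:
  moves:
    - [[0.6,0,0,0,0],[0.6,0,0,0,0]]

```text
time: 9.6
tcp_pos: [582.8, 236.2, 58.7]
orientation: [[0.199, 0.98, -0.002], [0.98, -0.199, -0.001], [-0.001, -0.001, -1.0]]
force: [-0.4, -1.3, -6.5]
finger_gap: 68.2
finger_force: 25.0
```

About 6.3 N on the tool means tin A is the full one. I'll carry it to the apron.

Request:
apply_moves:
  moves:
    - [[0.6,0,0,-0.025,0],[0.6,0,0,-0.03,0],[0.6,0,0,-0.03,0],[0.6,-0.015,-0.001,-0.015,0],[0.6,-0.03,-0.001,0,0]]

```text
time: 10.1
tcp_pos: [572.8, 195.1, 161.3]
orientation: [[0.196, 0.981, 0.003], [0.981, -0.196, 0.003], [0.003, 0.002, -1.0]]
force: [0.5, -1.1, -6.6]
finger_gap: 68.6
finger_force: 25.0
```

Request:
apply_moves:
  moves:
    - [[0.6,-0.03,-0.001,0,0],[0.6,-0.03,-0.001,0,0],[0.6,-0.03,-0.001,0,0],[0.6,-0.03,-0.001,0,0],[0.6,-0.03,-0.001,0,0]]

```text
time: 10.6
tcp_pos: [536.1, 44.5, 158.4]
orientation: [[0.2, 0.98, -0.002], [0.98, -0.2, -0.001], [-0.001, -0.002, -1.0]]
force: [1.0, -0.3, -5.6]
finger_gap: 69.0
finger_force: 25.0
```

Request:
apply_moves:
  moves:
    - [[0.6,-0.03,-0.001,0,0],[0.6,-0.03,-0.001,0,0],[0.6,-0.03,-0.001,0,0],[0.6,-0.03,-0.001,0,0],[0.6,-0.03,0,0,0]]

```text
time: 11.1
tcp_pos: [501.9, -101.2, 158.5]
orientation: [[0.2, 0.98, -0.002], [0.98, -0.2, -0.0], [-0.001, -0.002, -1.0]]
force: [0.1, 0.3, -7.2]
finger_gap: 68.5
finger_force: 25.0
```

Request:
apply_moves:
  moves:
    - [[0.6,-0.014,0,0,0],[0.6,0,0,0,0],[0.6,0,0,0,0]]

```text
time: 11.4
tcp_pos: [500.8, -112.3, 159.2]
orientation: [[0.199, 0.98, -0.001], [0.98, -0.199, 0.001], [0.001, -0.001, -1.0]]
force: [0.0, 1.0, -6.3]
finger_gap: 68.3
finger_force: 25.0
```

```bash
python3 - <<'E'
from h import *
s=st()
S=shot('side')
st()
b=cv2.resize(S['frame'][100:290,190:440],None,fx=3,fy=3,interpolation=2)
cv2.imwrite('pics/k3.png',b[:,:,::-1])
E
```

```text
11.4 tcp [ 500.8 -112.3  159.2] mag [-72.6   1. ] yaw 78.5 tilt [-0.001  0.001 -1.   ] F [ 0.05  0.99 -6.27] gap 68.3 ff 25.0
11.45 tcp [ 501.2 -111.6  159.3] mag [-72.4   1.8] yaw 78.6 tilt [-0.     0.001 -1.   ] F [-0.46  0.83 -6.11] gap 68.5 ff 25.0
```

View pics/k3.png

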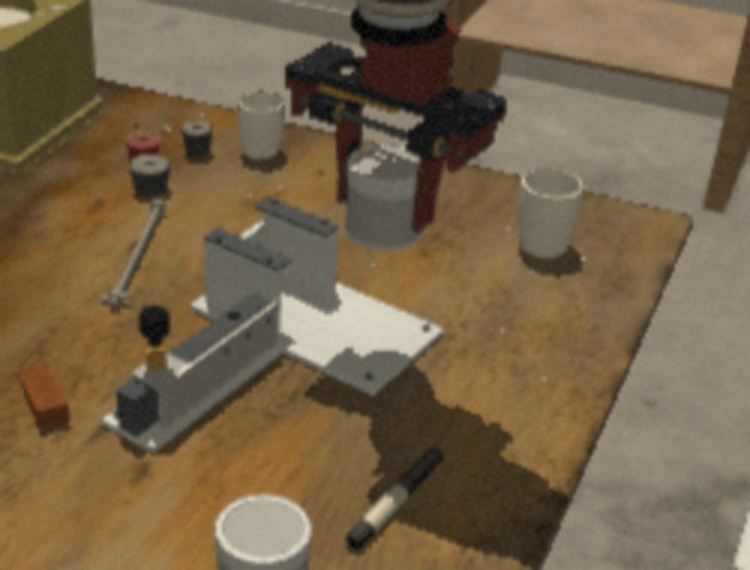

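The full tin hangs upright above the apron, the gate is open and the bystanders are untouched. I'll lower it now.

Request:
apply_moves:
  moves:
    - [[0.6,-0.0015,0,0.03,0],[0.6,0,0,0.03,0],[0.6,0,0,0.03,0],[0.6,0,0,0.02,0],[0.6,0,0,0.01,0]]

```text
time: 11.95
tcp_pos: [500.3, -112.4, 37.8]
orientation: [[0.197, 0.98, -0.002], [0.98, -0.197, 0.001], [0.001, -0.003, -1.0]]
force: [0.5, -0.4, -6.0]
finger_gap: 68.3
finger_force: 25.0
```

Request:
apply_moves:
  moves:
    - [[0.6,0,0,0,0],[0.6,0,0,0.003,0],[0.6,0,0,0.002,0],[0.6,0,0,0,0],[0.6,0,0,0,0]]

```text
time: 12.45
tcp_pos: [501.4, -114.5, 35.2]
orientation: [[0.199, 0.98, 0.001], [0.98, -0.199, -0.0], [-0.0, 0.001, -1.0]]
force: [0.3, 0.2, -6.0]
finger_gap: 68.3
finger_force: 25.0
```

Request:
apply_moves:
  moves:
    - [[0.6,0,0,0.0015,0],[0.6,0,0,0.001,0],[0.6,0,0,0,0]]

```text
time: 12.75
tcp_pos: [501.4, -114.6, 33.8]
orientation: [[0.199, 0.98, 0.001], [0.98, -0.199, -0.001], [-0.001, 0.001, -1.0]]
force: [-5.6, 0.1, 13.0]
finger_gap: 68.5
finger_force: 25.0
```

Request:
apply_moves:
  moves:
    - [[1,0,0,0,0],[1,0,0,0,0],[1,0,0,0,0],[1,0,0,0,0],[1,0,0,-0.02,0]]

```text
time: 13.25
tcp_pos: [499.5, -114.0, 50.5]
orientation: [[0.199, 0.98, -0.004], [0.98, -0.199, 0.001], [0.0, -0.004, -1.0]]
force: [0.2, -0.3, 0.1]
finger_gap: 87.7
finger_force: 0.0
```

Request:
apply_moves:
  moves:
    - [[1,0,0,-0.03,0],[1,0,0,-0.03,0],[0,0,-0.02,0,0],[0,0,-0.03,0,0],[0,0,-0.015,0,0]]
  newtons: 30

```text
time: 13.75
tcp_pos: [435.3, -101.1, 112.1]
orientation: [[0.199, 0.98, -0.001], [0.98, -0.199, -0.0], [-0.001, -0.001, -1.0]]
force: [0.8, -0.2, -0.6]
finger_gap: 67.1
finger_force: 0.0
```

Request:
apply_moves:
  moves:
    - [[0,0,0,0,0],[0,0,0,0,0],[0,0,0,0,0],[0,0,0,0,0],[0,0,0,0,0]]

```text
time: 14.25
tcp_pos: [437.9, -101.3, 112.0]
orientation: [[0.199, 0.98, 0.0], [0.98, -0.199, 0.0], [0.0, 0.0, -1.0]]
force: [0.8, 0.1, -0.2]
finger_gap: 27.2
finger_force: 0.0
```

```bash
python3 - <<'E'
from h import *
S=shot('side')
st()
b=cv2.resize(S['frame'][130:260,220:400],None,fx=4,fy=4,interpolation=2)
cv2.imwrite('pics/k4.png',b[:,:,::-1])
Rm=np.array([[.980,.1989],[-.1989,.980]])
w=lambda x,y,z:np.r_[Q+Rm@[x,y],z]
print(proj(S,w(-72,0,74)).round(1),imaging.spot_in('tin_1',S)[:4])
E
```

```text
14.3 tcp [ 437.7 -101.3  112. ] mag [-136.7   -0.8] yaw 78.5 tilt [-0.  0. -1.] F [ 0.25 -0.15  0.13] gap 22.7 ff 0.0
[315.8 194.4] [{'box': [305.5, 188.0, 326.3, 222.1], 'confidence': 0.79}, {'box': [262.9, 264.8, 296.1, 312.4], 'confidence': 0.68}, {'box': [227.5, 329.4, 268.8, 375.4], 'confidence': 0.55}]
```

View pics/k4.png

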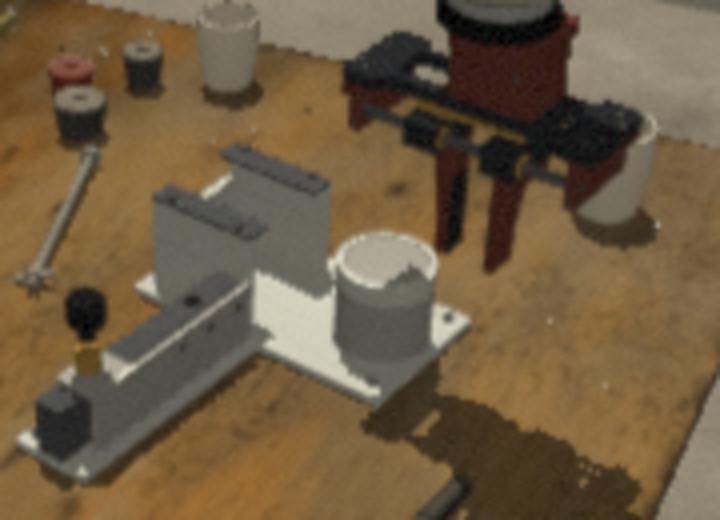

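The full tin stands upright on the apron (lid at pixel 316,194, as predicted) with the fingers behind it. I'll close them, descend and push.

Request:
apply_moves:
  moves:
    - [[0,0,0,0,0],[0,0,0,0,0],[0,0,0,0,0],[0,0.001,0,0.02,0],[0,0,0,0.02,0]]

```text
time: 14.85
tcp_pos: [438.2, -100.6, 72.2]
orientation: [[0.199, 0.98, 0.002], [0.98, -0.199, -0.001], [-0.0, 0.002, -1.0]]
force: [0.9, -0.3, 0.3]
finger_gap: 0.3
finger_force: 0.0
```

Request:
apply_moves:
  moves:
    - [[0,0,0,0.02,0],[0,0,0,0.014,0],[0,0,0,0,0],[0,0,0.005,0,0],[0,0,0.005,0,0]]

```text
time: 15.35
tcp_pos: [448.4, -102.6, 39.0]
orientation: [[0.199, 0.98, 0.001], [0.98, -0.199, -0.0], [-0.0, 0.001, -1.0]]
force: [0.6, 0.2, -0.1]
finger_gap: 0.3
finger_force: 0.0
```

Request:
apply_moves:
  moves:
    - [[0,0,0.005,0,0],[0,0,0.005,0,0],[0,0,0.005,0,0],[0,0,0.008,0,0],[0,0,0.008,0,0]]

```text
time: 15.85
tcp_pos: [475.5, -108.4, 38.1]
orientation: [[0.199, 0.98, -0.005], [0.98, -0.199, -0.0], [-0.001, -0.005, -1.0]]
force: [-7.7, 1.8, 5.3]
finger_gap: 0.2
finger_force: 4.1
```

Request:
apply_moves:
  moves:
    - [[0,0,0.008,0,0],[0,0,0.008,0,0],[0,0,0.008,0,0],[0,0,0.008,0,0],[0,0,0.006,0,0]]

```text
time: 16.35
tcp_pos: [513.3, -116.0, 38.1]
orientation: [[0.199, 0.98, -0.004], [0.98, -0.199, 0.0], [-0.001, -0.004, -1.0]]
force: [-7.9, 0.6, 6.3]
finger_gap: 0.6
finger_force: 4.5
```

```bash
python3 - <<'E'
from h import *
S=shot('side')
st()
print(imaging.spot_in('tin_1',S)[:4])
Rm=np.array([[.980,.1989],[-.1989,.980]])
x=mag(telemetry.sense()['tcp_pos'])[0]+48.5
print(x,proj(S,np.r_[Q+Rm@[x,0],74]))
E
```

```text
16.4 tcp [ 514.5 -116.2   38.1] mag [-58.5  -0.1] yaw 78.5 tilt [-0.003 -0.    -1.   ] F [-5.47  0.99  3.68] gap 0.5 ff 3.4
[{'box': [289.2, 183.3, 307.1, 214.2], 'confidence': 0.91}, {'box': [263.3, 266.8, 294.1, 308.1], 'confidence': 0.86}, {'box': [229.2, 325.6, 268.9, 371.3], 'confidence': 0.74}, {'box': [226.2, 163.8, 335.0, 248.0], 'confidence': 0.29}]
-10.196683629428271 [297.24993959 186.6304061 ]
```

```bash
python3 - <<'E'
from h import *
S=shot('side')
st()
b=cv2.resize(S['frame'][140:240,230:370],None,fx=5,fy=5,interpolation=2)
cv2.imwrite('pics/k5.png',b[:,:,::-1])
E
```

```text
16.5 tcp [ 514.3 -116.2   38.1] mag [-58.7  -0.1] yaw 78.5 tilt [-0.002 -0.    -1.   ] F [-4.42  0.81  2.76] gap 0.8 ff 2.0
```

View pics/k5.png

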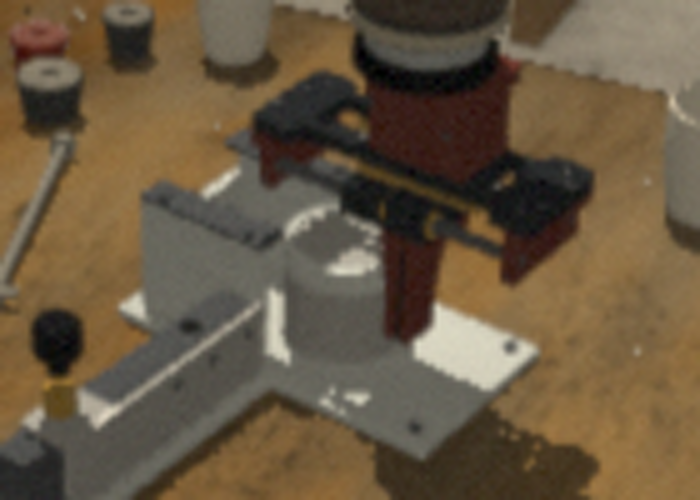

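The tin looks upright at the lane mouth, with the fingers against its rear and centred on the slot. I'll continue the push.

Request:
apply_moves:
  moves:
    - [[0,0,0.005,0,0],[0,0,0.005,0,0],[0,0,0.005,0,0],[0,0,0.005,0,0],[0,0,0.005,0,0]]

```text
time: 17.0
tcp_pos: [537.8, -120.9, 38.1]
orientation: [[0.199, 0.98, -0.004], [0.98, -0.199, 0.0], [-0.001, -0.004, -1.0]]
force: [-8.1, 1.7, 5.9]
finger_gap: 0.5
finger_force: 4.5
```

Request:
apply_moves:
  moves:
    - [[0,0,0.005,0,0],[0,0,0.005,0,0],[0,0,0.005,0,0],[0,0,0.005,0,0],[0,0,0.005,0,0]]

```text
time: 17.5
tcp_pos: [562.4, -125.9, 38.1]
orientation: [[0.199, 0.98, -0.004], [0.98, -0.199, 0.0], [-0.001, -0.003, -1.0]]
force: [-7.4, 1.3, 6.0]
finger_gap: 0.5
finger_force: 4.4
```

```bash
python3 - <<'E'
from h import *
S=shot('side')
st()
b=cv2.resize(S['frame'][140:240,230:370],None,fx=5,fy=5,interpolation=2)
cv2.imwrite('pics/k6.png',b[:,:,::-1])
print(imaging.spot_in('tin_1',S)[:4])
E
```

```text
17.55 tcp [ 563.4 -126.    38.2] mag [-8.6 -0. ] yaw 78.5 tilt [-0.002  0.    -1.   ] F [-6.65  1.01  4.87] gap 0.1 ff 3.7
[{'box': [227.4, 324.4, 269.4, 372.9], 'confidence': 0.83}, {'box': [262.4, 265.4, 296.9, 307.6], 'confidence': 0.72}, {'box': [235.6, 199.1, 281.7, 244.3], 'confidence': 0.55}]
```

View pics/k6.png

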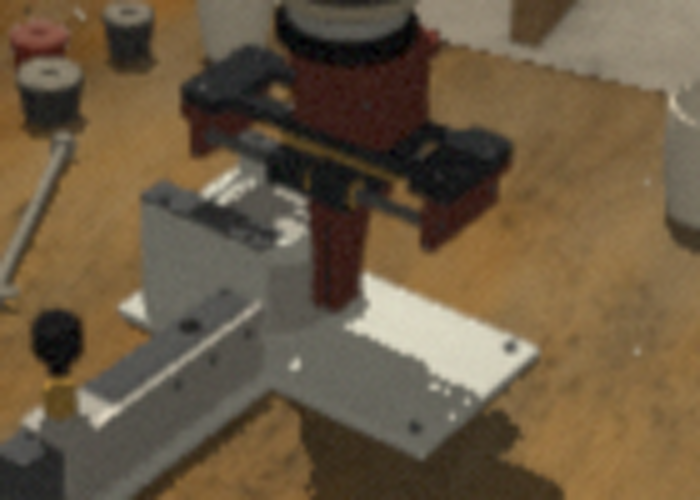

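The tin is most of the way into the lane, with about 14 mm left. I'll creep it to the stop.

Request:
apply_moves:
  moves:
    - [[0,0,0.004,0,0],[0,0,0.004,0,0],[0,0,0.003,0,0],[0,0,0.001,0,0],[0,0,0,0,0]]

```text
time: 18.1
tcp_pos: [574.4, -128.3, 38.1]
orientation: [[0.199, 0.98, -0.003], [0.98, -0.199, 0.0], [-0.0, -0.003, -1.0]]
force: [-7.1, 0.4, 5.2]
finger_gap: 0.4
finger_force: 3.5
```

Request:
apply_moves:
  moves:
    - [[0,0,0.001,0,0],[0,0,0.001,0,0]]

```text
time: 18.3
tcp_pos: [575.9, -128.7, 38.1]
orientation: [[0.199, 0.98, -0.004], [0.98, -0.199, 0.0], [-0.001, -0.003, -1.0]]
force: [-8.2, 1.2, 5.6]
finger_gap: 0.4
finger_force: 4.3
```

```bash
python3 -c "
from h import *
st()"
```

```text
18.3 tcp [ 575.9 -128.7   38.1] mag [ 4.2 -0.1] yaw 78.5 tilt [-0.004  0.    -1.   ] F [-8.19  1.23  5.6 ] gap 0.4 ff 4.3
```

Request:
apply_moves:
  moves:
    - [[0,0,0.001,0,0],[0,0,0.001,0,0],[0,0,0,0,0]]

```text
time: 18.6
tcp_pos: [578.1, -129.1, 38.1]
orientation: [[0.199, 0.98, -0.003], [0.98, -0.199, 0.0], [-0.0, -0.003, -1.0]]
force: [-6.5, 2.4, 5.3]
finger_gap: 0.4
finger_force: 3.9
```

Request:
apply_moves:
  moves:
    - [[0,0,0.001,0,0],[0,0,0.001,0,0],[0,0,0,0,0]]

```text
time: 18.9
tcp_pos: [580.1, -129.5, 38.1]
orientation: [[0.199, 0.98, -0.003], [0.98, -0.199, 0.0], [-0.001, -0.003, -1.0]]
force: [-7.3, 1.7, 4.6]
finger_gap: 0.7
finger_force: 3.9
```

Request:
apply_moves:
  moves:
    - [[0,0,0.001,0,0],[0,0,0.001,0,0],[0,0,0,0,0]]

```text
time: 19.2
tcp_pos: [580.3, -129.6, 38.1]
orientation: [[0.199, 0.98, -0.007], [0.98, -0.199, 0.0], [-0.001, -0.006, -1.0]]
force: [-13.1, 2.5, 11.3]
finger_gap: 0.5
finger_force: 7.6
```

Request:
apply_moves:
  moves:
    - [[0,0,0.001,0,0],[0,0,0.001,0,0],[0,0,0,0,0]]

```text
time: 19.5
tcp_pos: [580.3, -129.6, 38.0]
orientation: [[0.199, 0.98, -0.01], [0.98, -0.199, 0.0], [-0.002, -0.01, -1.0]]
force: [-20.1, 3.7, 17.1]
finger_gap: 0.7
finger_force: 11.6
```

```bash
python3 - <<'E'
from h import *
S=shot('side');T=shot('top')
st()
b=cv2.resize(S['frame'][140:240,230:330],None,fx=4,fy=4,interpolation=2)
a=cv2.resize(T['frame'][150:250,260:360],None,fx=4,fy=4,interpolation=2)
cv2.imwrite('pics/k7.png',np.hstack([a,b])[:,:,::-1])
E
```

```text
19.6 tcp [ 580.4 -129.6   38. ] mag [ 8.8 -0.1] yaw 78.5 tilt [-0.01  0.   -1.  ] F [-20.5    3.45  18.49] gap 0.3 ff 11.5
```

View pics/k7.png

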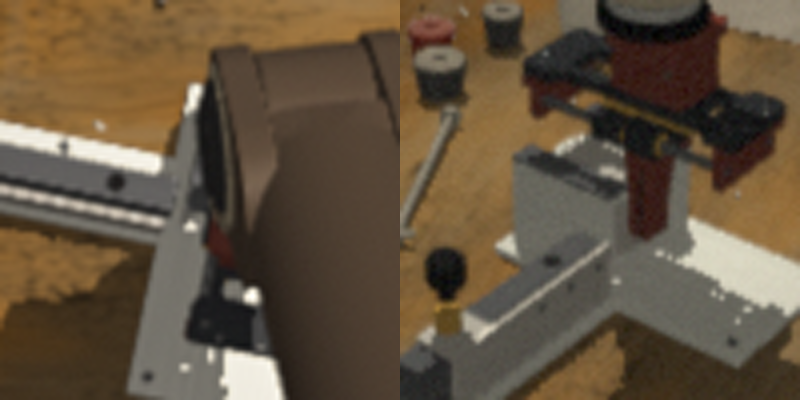

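The force ramped from 7 to 20 N with no travel, so the tin is against the stop. I'll back off, rise and move clear.

Request:
apply_moves:
  moves:
    - [[0,0,-0.005,0,0],[0,0,-0.01,0,0],[0,0,-0.03,0,0],[0,0,-0.04,0,0],[0,0,0,-0.04,0]]

```text
time: 20.1
tcp_pos: [491.6, -112.1, 73.1]
orientation: [[0.198, 0.98, -0.016], [0.98, -0.198, 0.002], [-0.001, -0.016, -1.0]]
force: [1.1, -0.6, -0.8]
finger_gap: 0.4
finger_force: 0.0
```

Request:
apply_moves:
  moves:
    - [[0,0,0,-0.05,0],[0,0,0,-0.05,0],[0,-0.03,-0.03,-0.03,0],[0,-0.04,-0.03,0,0],[0,-0.04,-0.02,0,0]]

```text
time: 20.6
tcp_pos: [402.2, -205.3, 208.4]
orientation: [[0.198, 0.98, 0.003], [0.98, -0.198, -0.002], [-0.002, 0.003, -1.0]]
force: [0.7, -0.8, -0.1]
finger_gap: 0.6
finger_force: 0.0
```

Request:
apply_moves:
  moves:
    - [[0,-0.04,0,0,0],[0,-0.04,0,0,0],[0,-0.04,0,0,0],[0,-0.04,0,0,0],[0,0,0,0,0]]

```text
time: 21.1
tcp_pos: [369.2, -366.8, 206.9]
orientation: [[0.206, 0.979, 0.0], [0.979, -0.206, -0.003], [-0.003, 0.001, -1.0]]
force: [0.3, 0.7, 0.5]
finger_gap: 0.4
finger_force: 0.0
```

```bash
python3 - <<'E'
from h import *
S=shot('side');T=shot('top')
st()
b=cv2.resize(S['frame'][140:240,230:330],None,fx=4,fy=4,interpolation=2)
a=cv2.resize(T['frame'][150:250,260:360],None,fx=4,fy=4,interpolation=2)
cv2.imwrite('pics/k8.png',np.hstack([a,b])[:,:,::-1])
Rm=np.array([[.980,.1989],[-.1989,.980]])
w=lambda x,y,z:np.r_[Q+Rm@[x,y],z]
for n,x in('back stop',(88,0,50)),('lid near',(18,0,74)),('lid far',(88,0,74)),('knobopen',(21,200,100)): print(n,((proj(T,w(*x))-[260,150])*4).round(),((proj(S,w(*x))-[230,140])*4+[400,0]).round())
for n,P in('T',T),('S',S):
    for o in('tin_1','gate','plunger_knob','cup','marker_pen','wedge'):
        for d in imaging.spot_in(o,P)[:3]: print(n,o,np.round(d['box']),round(d['confidence'],2))
E
```

```text
21.2 tcp [ 371.1 -361.8  206.8] mag [-150.1 -269.3] yaw 78.4 tilt [ 0. -0. -1.] F [0.79 0.96 0.12] gap 0.4 ff 0.0
back stop [276. 112.] [559. 168.]
lid near [259. 210.] [636. 173.]
lid far [280. 105.] [559. 140.]
knobopen [-47. 137.] [442. 272.]
T tin_1 [316. 174. 338. 204.] 0.8
T tin_1 [178. 240. 210. 267.] 0.64
T tin_1 [113. 246. 146. 275.] 0.57
T gate [241. 178. 299. 207.] 0.74
T plunger_knob [246. 175. 254. 193.] 0.48
T cup [401. 260. 430. 285.] 0.93
T cup [234. 170. 353. 256.] 0.71
T marker_pen [111. 249. 149. 274.] 0.73
T wedge [228. 138. 255. 165.] 0.53
S tin_1 [270. 175. 290. 206.] 0.88
S tin_1 [227. 326. 270. 375.] 0.79
S tin_1 [263. 265. 298. 310.] 0.56
S gate [234. 201. 282. 242.] 0.83
S plunger_knob [236. 203. 246. 214.] 0.58
S cup [366. 158. 385. 187.] 0.79
S marker_pen [308. 246. 338. 283.] 0.51
S wedge [198. 224. 215. 242.] 0.67
```

View pics/k8.png

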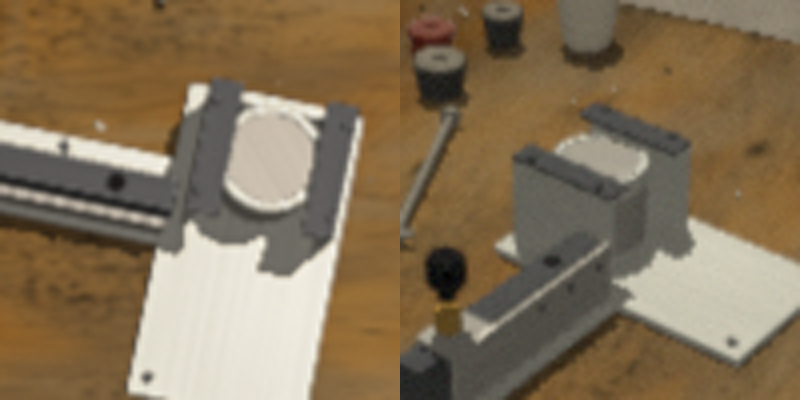

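The tin sits upright in the lane, its lid spanning about (270,105) to (270,212) in the top crop as predicted for home. The gate is open, the empty tins are in place, and the arm is clear. I'll hand in.

```bash
python3 -c "
from plant import r
print(r.close_job())"
```

```text
the job is handed in; nothing more can be done
None
```

The full tin (about 0.65 kg on the gripper) is home against the back stop with the gate fully open; the empty tins, cup, wedge and pen were left untouched. The job is handed in, but no verdict came back.

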